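Make up the night kit and the outing kit on a nursery nightstand

ROBOT

A 6-joint arm with a two-finger parallel gripper is mounted at the origin on the work surface. World frame = base frame: x ahead of the robot, y to its left, z up, the work surface at z = 0. Lengths are in m, angles in rad, forces in N, time in s.
With the tool pointing down it reaches from about 0.375 to 0.975 m from the base axis. Payload 3.8 kg.
Tool frame: the origin (TCP) lies midway between the tips of the shut fingers; the grasp point (between the pads) lies 19 mm behind it; z points along the fingers, y is the line along which they close (so a half turn about z gives the same grasp; the last joint's range is limited). The gripper opens to 85 mm and grips with 20 to 120 N. Pads are 22 mm wide; open, the fingers measure 114 mm over their backs; the gripper's body (76 mm by 85 mm) begins 54 mm behind the grasp point. The pads swing forward as they close: fully open they stand 13 mm farther back than shut.
Start: joints at [1.074, 0.264, 1.604, -0, 1.274, -0.037], TCP at [0.3, 0.605, 0.231] pointing down, gripper open.
Joint ranges: [-2.63, 2.63], [-0.94, 2.18], [0.31, 2.57], [-1.31, 4.45], [0, 2.66], [-2.55, 2.55]. Speed limits (rad/s): [2.57, 2.57, 3.14, 3.14, 3.14, 3.14].

INTERFACE

Orientations are given as a rotation vector (axis times angle).
In Python, from workcell import status, read_camera, workorder, masks_of gives the robot as it stands.
- The arm moves only by the tool drive_tool, never from a script. Its argument "rows" is a list of rows, each a list of 7 numbers: the turn, a rotation vector about the tool's x, y, z in degrees, then the shift along the tool's x, y, z in m, then the opening, from 0 (shut) to 1 (fully open). In form: [[ax, ay, az, tx, ty, tz, claw], ...]. A call has 1 to 8 rows; each row shifts and turns the commanded pose from where the row before left it, along the tool's axes as they then stand; what a row does not reach is not made up. A row lasts 1/12 s, in which the tool goes at most 41.7 mm and 7.16 degrees, less where a joint would pass 70% of its speed; a pose out of reach is approached as far as the arm can. A call is refused whole if a number of a shift passes 0.0417 or a number of a turn 7.16, either way. A call with a gripper value outside its range is refused whole. The fingers move at their own pace and stop on an object; "force" is the grip in N (left out, the last holds). Time passes only in rows, so rows that do not move let the fingers close. It gives the time, the measured TCP pose, the force, the opening and the grip force at its end, in the units of the state.
- status.read_state(): the state, without advancing time (a new reading comes with each control period).
- read_camera(name): name is "scene" or "top"; returns a dict with "color" (480x640x3 uint8, red, green, blue), "intrinsics" (3x3 intrinsics, pixels), "D" ([k1, k2, p1, p2, k3] as OpenCV has them; the pictures are not rectified), "world_from_camera" (4x4, takes a point from camera to world coordinates). Camera axes: x right, y up, looking along -z (the intrinsics and any distortion apply to the point x, -y, -z); pixel columns grow to the right and rows downward; lengths in m; the calibration is good to about 2 mm. A picture is of the moment at which its call begins. There is no depth.
- workorder.finish_job(): hands the job in; it is judged then, once.
Trained networks look in a picture, given as the dict that the camera call returned (one of the last four; its "shot" number tells which), for a name from the list of things; names that differ only in an ending like _2 or _b are one class to them, and where a whole thing is asked for, a point or a joint stands for the part that bears it (a point fixed in the world has none). Each returns a list of dicts, best first, with "score" (0 to 1); they miss things now and then, are a little off and sometimes report something else, mostly with a low value. They report only what shows in the picture. A call takes as long as a camera call. They do not tell look-alikes from the thing itself.
- masks_of(picture, name): "mask" (480x640 bool, what is visible of it) and "bbox" ([left, top, right, bottom] in pixels, round what is visible of it).
The state is a dict: "time": time; "q": joint angles; "joint_vel": joint speeds; "joint_torque": joint torques, N m; "tool_pos": TCP position; "tcp_rot": TCP orientation; "wrist_force": force on the tool from outside, world axes, zero at the start; "torque": the same for the moment, N m; "width": opening from 0.0 (shut) to 1.0 (fully open); "grip_force": force on a finger pad.
Only numpy, scipy, OpenCV 4.12 (cv2) and the standard library are available. Lean on these libraries where they do the work, as an engineer would, in place of code of your own. Each camera call takes 0.05 s, during which the arm holds its last target. There are 200 camera calls.

TASK

Make up two kits from the things on the nightstand. The night kit, in the clear tray with the blue end, is the white-capped feeding bottle, standing upright in the compartment beside the blue end and set down gently, with the beech teething block lying flat in the other compartment; the outing kit, in the tray with the green end, is the yellow rattle in the compartment beside the green end and the white comb in the other, both lying flat and lengthwise. Put each thing in the middle of its compartment, let go of it, and leave the red-capped bottle, the red rattle and the lidded dish where they are.

Things in the scene. Friction and masses are not known exactly. Their poses are not given: they have to be found in the camera images.
- tray_blue: Clear two-compartment tray with a solid blue end, fixed in place, 93 (x) x 272 (y) mm. Origin: underside, middle of the divider; z up. Compartments 85 (x) x 125 (y) mm inside, centred at x = 0, y = +64.5 mm (beside the blue end) and y = -64.5 mm (plain end). Top of floor z = 3 mm; walls and divider 4 mm thick, tops z = 16 mm; blue end at y = 127 to 141 mm, top z = 18 mm.
- tray_green: Clear two-compartment tray with a solid green end, fixed in place, 93 (x) x 272 (y) mm. Origin: underside, middle of the divider; z up. Compartments 85 (x) x 125 (y) mm inside, centred at x = 0, y = +64.5 mm (beside the green end) and y = -64.5 mm (plain end). Top of floor z = 3 mm; walls and divider 4 mm thick, tops z = 16 mm; green end at y = 127 to 141 mm, top z = 18 mm.
- bottle_white: Glass feeding bottle with a white cap, standing upright: body 50 mm diameter, straight from the base up to z = 74 mm, whole height 115 mm (cap 46 mm diameter from z = 84 mm). Origin: centre of the underside; z up. About 0.16 kg. Belongs in the blue-ended tray.
- block: Beech teething block lying flat: a rounded wooden block 40 (x) x 60 (y) x 32 (z) mm with a ring mark on top, about 55 g. Origin: centre of the underside; z up. Belongs in the blue-ended tray.
- rattle_yellow: Yellow plastic baby rattle lying flat on the nightstand: a dumb-bell 110 mm long along its y, with two rounded-cube heads (32 mm) and a round handle 18 mm thick between them (46 mm free length), handle axis 16 mm up. Origin: underside, mid-length. z up, 32 mm high. About 45 g. Belongs in the green-ended tray.
- comb: White plastic baby comb lying flat: 26 (x) x 105 (y) x 10 (z) mm, solid enough to be gripped across its 26 mm width, about 25 g. Origin: centre of the underside; y along its length, z up. Belongs in the green-ended tray.
- bottle_red: Glass feeding bottle with a red cap, standing upright: body 50 mm diameter, straight from the base up to z = 74 mm, whole height 115 mm (cap 46 mm diameter from z = 84 mm). Origin: centre of the underside; z up. Stays where it is.
- rattle_red: Red plastic baby rattle lying flat on the nightstand: a dumb-bell 110 mm long along its y, with two rounded-cube heads (32 mm) and a round handle 18 mm thick between them (46 mm free length), handle axis 16 mm up. Origin: underside, mid-length. z up, 32 mm high. Stays where it is.
- dish: Small lidded ceramic dish, white with a blue lid and a ball knob, 72 mm diameter, 53 mm high. Origin: centre of the underside; z up. Stays where it is.
Not all that is in view belongs to the job. There is more than one size of the comb; the job needs the middle-sized.

How it is judged:
By the outcome, as a careful person would: the job done as asked, in the order asked, and still so for the second after the job is handed in, with the robot touching nothing.
It also fails if it takes over 120 s, if anything falls off the work surface, if the arm or the gripper's body presses on something with over 40 N, if the wrist force passes 120 N, or if a joint passes its speed limit or range.

## Working session

There is one attempt and no reset: what is moved stays moved. The work goes in short steps, Python scripts to look and compute and a tool call to move; the robot and the scene stay as the last step left them, time stands still between calls to the robot, and variables do not carry over. Pictures are saved under pics/ and viewed, at most 14 in all, crops included, and the job is handed in when it is done.

Besides the shell and the picture viewer there is one more tool, called after "Call:" in YAML: its name, and indented under it one key for each argument. drive_tool: Moves the arm, as the interface text tells. Its arguments: {"type":"object","properties":{"rows":{"type":"array"},"force":{"type":"number"}},"required":["rows"]}

```bash
mkdir -p pics; ls; python3 - <<'E'
from workcell import status, read_camera
import cv2
print(status.read_state())
for n in("scene","top"):
    p=read_camera(n);cv2.imwrite(f"pics/{n}0.png",p["color"][:,:,::-1]);print(n,p["intrinsics"],p["D"],p["world_from_camera"])
E
```

```text
pics
{'time': 0.0, 'q': array([ 1.07412521e+00,  2.64734057e-01,  1.60537373e+00,  5.95645311e-06,
        1.27373390e+00, -3.69459120e-02]), 'joint_vel': array([ 0.00035577,  0.00097372, -0.00036534,  0.00018407,  0.00024344,
        0.00055006]), 'joint_torque': array([ 9.67317028e-04, -5.15091741e+01, -3.67327523e+01, -3.49309266e-05,
        1.26078946e-02,  1.73887707e-05]), 'tool_pos': array([0.29917258, 0.60425122, 0.22997507]), 'tcp_rot': array([-0.71565813, -3.05837643,  0.00340477]), 'wrist_force': array([0.31133916, 0.40505424, 0.43742533]), 'torque': array([0.03206423, 0.05423507, 0.00671344]), 'grip_force': 0.0, 'width': 1.0053912618728864}
scene [[482.57023983   0.         322.44722052]
 [  0.         482.57023983 231.77435514]
 [  0.           0.           1.        ]] [0.00525998 0.         0.         0.         0.        ] [[-0.15024891 -0.86143829  0.48512816  0.90752606]
 [ 0.98860107 -0.12611856  0.08223162  0.08346455]
 [-0.0096538   0.49195342  0.87056799  0.8738433 ]
 [ 0.          0.          0.          1.        ]]
top [[458.90914464   0.         320.2867392 ]
 [  0.         458.90914464 236.04348011]
 [  0.           0.           1.        ]] [-0.05399941  0.          0.          0.          0.        ] [[ 0.00772608  0.98866294 -0.14995302  0.31474832]
 [-0.99994985  0.00859416  0.00514183  0.00590647]
 [ 0.00637225  0.14990577  0.98867975  0.97257222]
 [ 0.          0.          0.          1.        ]]
```

View pics/top0.png

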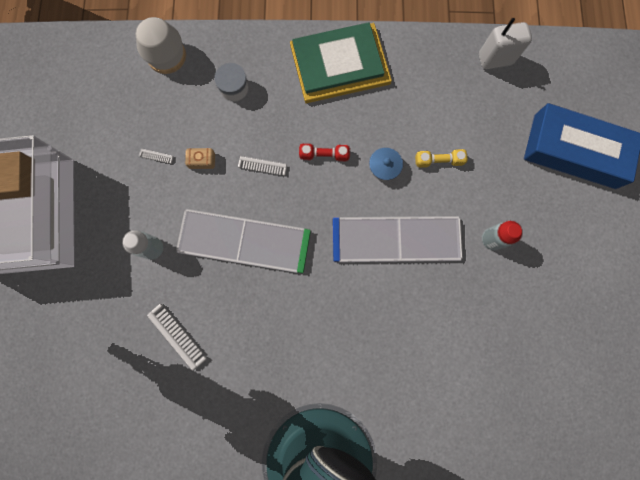

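View pics/scene0.png

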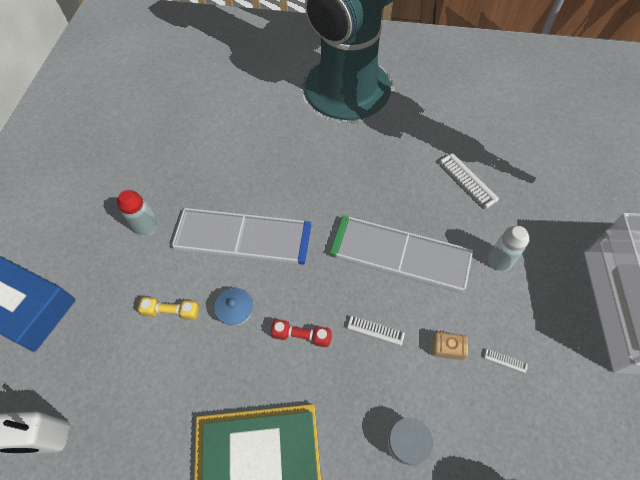

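The top view shows three combs: (156,156) small, (262,166) middle and (177,337) large. The middle one is the comb to use, and I'll check its length. The blue end is at (337,240) and the green end at (304,250), facing each other. The white bottle is at (135,242), the block at (200,157) and the yellow rattle at (441,158).

```bash
cat > h.py <<'E'
import numpy as np, cv2
from scipy.optimize import minimize
from workcell import status, read_camera, masks_of
def proj(p,P):
    T=np.linalg.inv(p["world_from_camera"]);c=np.asarray(P)@T[:3,:3].T+T[:3,3]
    c=c*[1,-1,-1]
    return cv2.projectPoints(c.reshape(-1,1,3),np.zeros(3),np.zeros(3),p["intrinsics"],np.array(p["D"],float))[0].reshape(-1,2)
def ray(p,uv,z):
    n=cv2.undistortPoints(np.array([[uv]],float),p["intrinsics"],np.array(p["D"],float))[0,0]
    W=p["world_from_camera"];d=W[:3,:3]@[n[0],-n[1],-1];o=W[:3,3]
    return (o+d*(z-o[2])/d[2])[:2]
def box(x0,x1,y0,y1,z0,z1): return [[x,y,z] for x in(x0,x1) for y in(y0,y1) for z in(z0,z1)]
def rbox(x,y,z0,z1,r,cy=0):
    P=[]
    for sx in(-1,1):
        for sy in(-1,1):
            for z in(z0,z1):
                P+= [[sx*(x-r),cy+sy*y,z+(r if z==z0 else -r)],[sx*x,cy+sy*(y-r),z+(r if z==z0 else -r)],[sx*(x-r),cy+sy*(y-r),z]]
    return P
def cyl(r,z): return [[r*np.cos(a),r*np.sin(a),z] for a in np.linspace(0,6.283,48,endpoint=False)]
rat=rbox(.016,.016,0,.032,.004,.039)+rbox(.016,.016,0,.032,.004,-.039)
bot=cyl(.025,0)+cyl(.025,.074)+cyl(.023,.084)+cyl(.023,.115)
M=dict(tray_blue=box(-.0465,.0465,-.131,.141,0,.016),tray_green=box(-.0465,.0465,-.131,.141,0,.016),
 bottle_white=bot,bottle_red=bot,block=rbox(.02,.03,0,.032,.004),rattle_yellow=rat,rattle_red=rat,
 comb=box(-.013,.013,-.0525,.0525,0,.01),dish=cyl(.036,.01)+cyl(.036,.03)+cyl(.005,.053))
def hull(m):
    c=np.argwhere(m)[:,::-1].astype(np.float32)
    c=np.vstack([c+d for d in ([.5,.5],[.5,-.5],[-.5,.5],[-.5,-.5])]).astype(np.float32)
    return cv2.convexHull(c).reshape(-1,2)
def fit(name,pics_masks,g):
    H=[(p,hull(m)) for p,m in pics_masks];L=np.array(M[name])
    def cost(v):
        c,s=np.cos(v[2]),np.sin(v[2]);P=L@np.array([[c,s,0],[-s,c,0],[0,0,1]])+[v[0],v[1],0];t=0
        for p,h in H:
            q=cv2.convexHull(proj(p,P).astype(np.float32)).reshape(-1,2)
            i=cv2.intersectConvexConvex(h,q)[0];t+=1-i/(cv2.contourArea(h)+cv2.contourArea(q)-i)
        return t/len(H)
    r=minimize(cost,g,method="Nelder-Mead",options=dict(initial_simplex=np.array(g)+np.array([[0,0,0],[.01,0,0],[0,.01,0],[0,0,.15]]),xatol=1e-5,fatol=1e-5,maxiter=300))
    return r.x,r.fun
def big(m):
    n,l,s,_=cv2.connectedComponentsWithStats(m.astype(np.uint8));return l==1+s[1:,4].argmax()
E
python3 - <<'E'
from h import *
t=read_camera("top");s=read_camera("scene")
px=dict(tray_blue=(398,240,-1.57+3.14),tray_green=(244,241,-1.5),bottle_white=(138,242,0),bottle_red=(500,235,0),block=(200,157,1.57),rattle_yellow=(441,158,1.57),rattle_red=(325,152,1.57),comb=(262,166,1.4),dish=(387,164,0))
for n,(u,v,a) in px.items():
    x,y=ray(t,(u,v),.015)
    use=[]
    for nm,p in(("top",t),("scene",s)):
        q=proj(p,[[x,y,.015]])[0]
        c=[(np.hypot(*(np.array([(d["bbox"][0]+d["bbox"][2])/2,(d["bbox"][1]+d["bbox"][3])/2])-q)),d) for d in masks_of(p,n)]
        c=[k for k in c if k[0]<30]
        if c: use.append((p,min(c,key=lambda k:k[0])[1]["mask"]))
    if not use: print(n,"none");continue
    for sub in (use,)+(tuple([k] for k in use) if len(use)>1 else ()):
        r,f=fit(n,sub,[x,y,a]);print(n,len(sub),r.round(4),round(f,3))
cv2.imwrite("pics/comb.png",cv2.resize(np.hstack([t["color"][120:200,130:330,::-1],s["color"][300:380,330:530,::-1]]),None,fx=2,fy=2,interpolation=cv2.INTER_CUBIC))
E
```

```text
tray_blue 2 [ 0.4568 -0.1553  3.162 ] 0.029
tray_blue 1 [ 0.4567 -0.1558  3.1676] 0.033
tray_blue 1 [ 0.457  -0.155   3.1552] 0.021
tray_green 2 [ 0.4486  0.1591 -0.156 ] 0.039
tray_green 1 [ 0.4479  0.1576 -0.1589] 0.053
tray_green 1 [ 0.449   0.1592 -0.1533] 0.024
bottle_white 2 [0.4333 0.3618 0.4487] 0.139
bottle_white 1 [0.4308 0.3548 0.5933] 0.123
bottle_white 1 [0.4409 0.3577 0.3774] 0.13
bottle_red 1 [ 0.4654 -0.3627 -0.2035] 0.124
block 2 [0.6284 0.2633 3.1735] 0.069
block 1 [ 0.6277  0.2623 -0.0546] 0.095
block 1 [0.6284 0.2633 3.1798] 0.039
rattle_yellow 2 [ 0.634  -0.2594  3.2013] 0.042
rattle_yellow 1 [ 0.6341 -0.2599  3.202 ] 0.025
rattle_yellow 1 [ 0.6336 -0.2587  0.0488] 0.054
rattle_red 2 [ 0.6444 -0.0057  3.0898] 0.099
rattle_red 1 [ 0.6427 -0.0058  3.1238] 0.092
rattle_red 1 [ 0.6442 -0.0052 -0.0694] 0.101
comb 2 [0.6163 0.1293 2.9832] 0.057
comb 1 [ 0.6159  0.129  -0.1581] 0.075
comb 1 [0.6163 0.1296 2.9916] 0.036
dish 2 [ 0.616  -0.1385  0.0292] 0.087
dish 1 [ 0.6185 -0.1389  0.0822] 0.058
dish 1 [ 0.6131 -0.1378  0.1373] 0.049
```

View pics/comb.png

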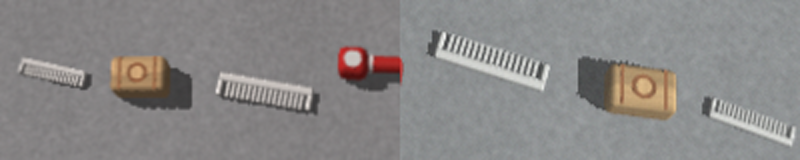

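The middle comb fits the 105 mm model well (cost 0.036–0.057), and the other two are clearly smaller and larger. I'll refine the bottle fit, since its cost is high.

```bash
python3 - <<'E'
from h import *
t=read_camera("top");s=read_camera("scene");ims=[]
for p,c in((t,(140,245)),(s,(510,250))):
    im=p["color"][:,:,::-1].copy()
    for d in masks_of(p,"bottle_white")[:3]:
        print(d["score"],d["bbox"],d["mask"].sum())
        if abs(d["bbox"][0]-c[0])<40: cs,_=cv2.findContours(d["mask"].astype(np.uint8),0,1);cv2.drawContours(im,cs,-1,(0,0,255),1)
    # white cap blob
    hsv=cv2.cvtColor(p["color"],cv2.COLOR_RGB2HSV);m=(hsv[...,2]>185)&(hsv[...,1]<22)
    w=np.zeros_like(m);w[c[1]-40:c[1]+40,c[0]-40:c[0]+40]=1;m&=w
    if m.any():
        m=big(m);yy,xx=np.nonzero(m);print("cap",xx.mean(),yy.mean(),m.sum(),xx.min(),xx.max(),yy.min(),yy.max())
    x0,y0=c[0]-40,c[1]-40
    ims.append(cv2.resize(im[y0:y0+80,x0:x0+80],None,fx=5,fy=5,interpolation=cv2.INTER_NEAREST))
cv2.imwrite("pics/bot.png",np.hstack(ims))
E
```

```text
0.83 [123.6, 231.1, 160.8, 259.5] 836
cap 129.45454545454547 239.85064935064935 154 123 136 233 246
0.77 [490.2, 223.3, 531.0, 273.2] 1221
0.75 [330.1, 217.8, 474.3, 290.4] 6123
cap 521.0041493775933 236.2033195020747 241 513 528 226 247
```

View pics/bot.png

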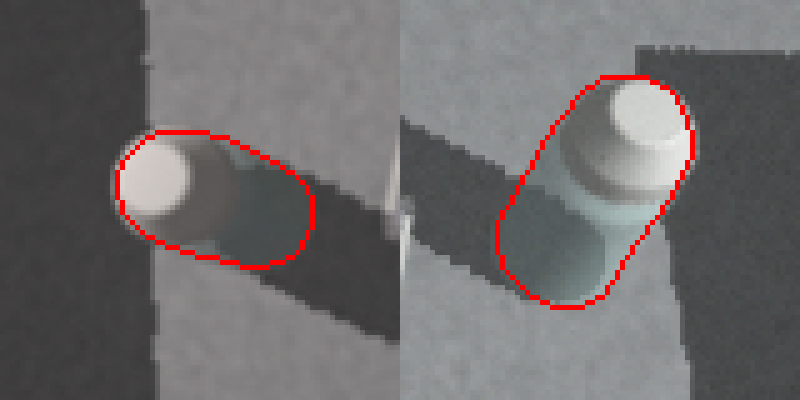

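```bash
python3 - <<'E'
from h import *
t=read_camera("top");s=read_camera("scene")
print(ray(t,(130.2,240.3),.115),ray(s,(519.7,231.2),.115))
# base of the bottle: bottom-most ends of masks
M["bottle_white"]=cyl(.025,0)+cyl(.025,.074)+cyl(.023,.09)+cyl(.023,.105)+cyl(.016,.115)
for p in(t,s):
    d=masks_of(p,"bottle_white")[0];print(fit("bottle_white",[(p,d["mask"])],[.435,.355,0]))
    P=np.array(M["bottle_white"])+[.435,.356,0];print(proj(p,P[:48]).min(0),proj(p,P[:48]).max(0),proj(p,P).min(0),proj(p,P).max(0))
E
```

```text
[0.43349532 0.36260323] [0.43211137 0.36250595]
(array([0.43337773, 0.35941551, 0.0158801 ]), np.float64(0.062947353222785))
[143.22123218 235.66303024] [166.22593229 258.77929463] [123.94322889 228.48407051] [166.22593229 258.77929463]
(array([ 0.43570212,  0.36082415, -0.01154942]), np.float64(0.08155419286613785))
[483.86895992 249.24330873] [509.31499256 271.69821699] [483.86895992 223.90116642] [527.19395673 271.69821699]
```

Call:
drive_tool:
  rows:
    - [0,0,7.16,0,0,0,1]
    - [0,0,7.16,0,0,0,1]
    - [0,0,7.16,0,0,0,1]
    - [0,0,7.16,0,0,0,1]
    - [0,0,7.16,0,0,0,1]
    - [0,0,7.16,0,0,0,1]
    - [0,0,7.16,0,0,0,1]
    - [0,0,7.16,0,0,0,1]
  force: 40

```text
time: 2.17
tool_pos: [0.2996, 0.6049, 0.2313]
tcp_rot: [-2.102, -2.335, 0.0]
wrist_force: [0.3, 0.1, 0.9]
width: 1.0
grip_force: 0.0
```

Call:
drive_tool:
  rows:
    - [0,0,6.3,0,0,0,1]
    - [0,0,0,-0.04,0.02,0,1]
    - [0,0,0,-0.04,0.025,0,1]
    - [0,0,0,-0.04,0.025,0,1]
    - [0,0,0,-0.04,0.025,0,1]
    - [0,0,0,-0.04,0.025,0,1]
    - [0,0,0,-0.04,0.015,0,1]
    - [0,0,0,0,0,0,1]

```text
time: 2.83
tool_pos: [0.424, 0.3813, 0.2314]
tcp_rot: [2.223, 2.215, -0.003]
wrist_force: [0.1, -0.1, 0.0]
width: 1.003
grip_force: 0.0
```

Call:
drive_tool:
  rows:
    - [0,0,0,-0.003,-0.002,0,1]
    - [0,0,0,0,0,0.03,1]
    - [0,0,0,0,0,0.03,1]
    - [0,0,0,0,0,0.03,1]
    - [0,0,0,0,0,0.03,1]
    - [0,0,0,0,0,0.02,1]
    - [0,0,0,0,0,0.012,1]
    - [0,0,0,0,0,0,1]

```text
time: 3.5
tool_pos: [0.4167, 0.3838, 0.076]
tcp_rot: [-2.218, -2.224, 0.009]
wrist_force: [-0.8, 0.1, 0.8]
width: 0.997
grip_force: 0.0
```

Call:
drive_tool:
  rows:
    - [0,0,0,0,0,0,0.7]
    - [0,0,0,0,0,0,0.5]
    - [0,0,0,0,0,0,0.4]
    - [0,0,0,0,0,0,0.3]
    - [0,0,0,0,0,0,0.3]
    - [0,0,0,0,0,0,0.3]
    - [0,0,0,0,0,0,0.3]
    - [0,0,0,0,0,0,0.3]

```text
time: 4.17
tool_pos: [0.4203, 0.3852, 0.0803]
tcp_rot: [2.22, 2.223, 0.004]
wrist_force: [1.4, 0.9, 3.1]
width: 0.298
grip_force: 1.7
```

The combined shift went over the 41.7 mm row limit, so the arm stopped short. I'll open, lift and look again.

Call:
drive_tool:
  rows:
    - [0,0,0,0,0,0,0.6]
    - [0,0,0,0,0,0,1]
    - [0,0,0,0,0,0,1]
    - [0,0,0,0,0,-0.03,1]
    - [0,0,0,0,0,-0.04,1]
    - [0,0,0,0,0,-0.04,1]
    - [0,0,0,0.04,0,0,1]
    - [0,0,0,0.04,0,0,1]

```text
time: 4.83
tool_pos: [0.4214, 0.4655, 0.194]
tcp_rot: [2.223, 2.219, 0.011]
wrist_force: [0.4, -0.4, 0.7]
width: 1.002
grip_force: 0.0
```

```bash
python3 - <<'E'
from h import *
t=read_camera("top");s=read_camera("scene")
M["bottle_white"]=cyl(.025,0)+cyl(.025,.074)+cyl(.023,.09)+cyl(.023,.105)+cyl(.016,.115)
for p in(t,s):
    d=masks_of(p,"bottle_white")[0];print(d["score"],d["bbox"],fit("bottle_white",[(p,d["mask"])],[.435,.355,0]))
cv2.imwrite("pics/b2.png",np.hstack([cv2.resize(t["color"][180:300,80:200,::-1],None,fx=3,fy=3),cv2.resize(s["color"][180:300,440:560,::-1],None,fx=3,fy=3)]))
print(status.read_state()["tool_pos"],status.read_state()["tcp_rot"])
E
```

```text
0.59 [123.8, 229.2, 163.0, 260.1] (array([0.43550483, 0.35891063, 0.00251527]), np.float64(0.05566070705641435))
0.95 [487.8, 224.3, 528.1, 273.0] (array([0.43717175, 0.35961137, 0.05866093]), np.float64(0.06967379322442091))
[0.41851559 0.46445032 0.18810712] [ 2.2177057   2.22454943 -0.00410946]
```

View pics/b2.png

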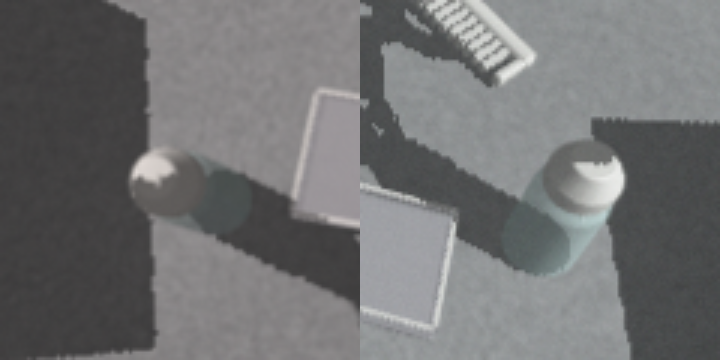

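The bottle is still upright, shifted by 2 mm at most, with its cap near top pixel (136,240).

Call:
drive_tool:
  rows:
    - [0,0,0,-0.03,0.008,0,1]
    - [0,0,0,-0.03,0.008,0,1]
    - [0,0,0,-0.025,0,0,1]
    - [0,0,0,-0.019,0,0,1]
    - [0,0,0,0,0,0,1]
    - [0,0,0,0,0,0,1]

```text
time: 5.53
tool_pos: [0.435, 0.3583, 0.1885]
tcp_rot: [-2.223, -2.22, 0.003]
wrist_force: [-0.0, 0.8, -0.2]
width: 0.998
grip_force: 0.0
```

Call:
drive_tool:
  rows:
    - [0,0,0,0.002,0,0.03,1]
    - [0,0,0,0,0,0.03,1]
    - [0,0,0,0,0,0.03,1]
    - [0,0,0,0,0,0.02,1]
    - [0,0,0,0,0,0,1]
    - [0,0,0,0,0,0,0.7]
    - [0,0,0,0,0,0,0.6]
    - [0,0,0,0,0,0,0.5]

```text
time: 6.2
tool_pos: [0.4368, 0.3638, 0.0814]
tcp_rot: [2.219, 2.223, 0.006]
wrist_force: [0.9, 0.9, -1.3]
width: 0.602
grip_force: 0.0
```

Call:
drive_tool:
  rows:
    - [0,0,0,0,0,0,0.4]
    - [0,0,0,0,0,0,0.4]
    - [0,0,0,0,0,0,0.3]
    - [0,0,0,0,0,0,0.3]
    - [0,0,0,0,0,0,0.3]

```text
time: 6.62
tool_pos: [0.4369, 0.3637, 0.0818]
tcp_rot: [2.22, 2.223, 0.007]
wrist_force: [-1.4, 0.9, 6.5]
width: 0.513
grip_force: 41.4
```

Call:
drive_tool:
  rows:
    - [0,0,0,0,0,-0.01,0.3]
    - [0,0,0,0,0,-0.025,0.3]
    - [0,0,0,0,0,-0.025,0.3]
    - [0,0,0,-0.02,0,0,0.3]
    - [0,0,0,-0.035,0,0,0.3]
    - [0,0,0,-0.04,0,0,0.3]
    - [0,0,0,-0.04,0,0,0.3]
    - [0,0,0,-0.04,0,0,0.3]

```text
time: 7.28
tool_pos: [0.4351, 0.186, 0.1398]
tcp_rot: [2.218, 2.224, 0.0]
wrist_force: [0.1, -0.8, -1.7]
width: 0.511
grip_force: 41.5
```

Call:
drive_tool:
  rows:
    - [0,0,0,-0.04,0.005,0,0.3]
    - [0,0,0,-0.04,0.005,0,0.3]
    - [0,0,0,-0.04,0.005,0,0.3]
    - [0,0,0,-0.04,0.004,0,0.3]
    - [0,0,0,-0.04,0,0,0.3]
    - [0,0,0,-0.035,0,0,0.3]
    - [0,0,0,-0.03,0,0,0.3]
    - [0,0,0,-0.02,0,0,0.3]

```text
time: 7.95
tool_pos: [0.4547, -0.1004, 0.14]
tcp_rot: [2.221, 2.22, -0.001]
wrist_force: [0.4, -1.2, -1.7]
width: 0.517
grip_force: 41.5
```

```bash
python3 - <<'E'
from h import *
st=status.read_state();print(st["tool_pos"],st["width"],st["grip_force"])
t=read_camera("top");s=read_camera("scene")
st=status.read_state();print(st["tool_pos"],st["tcp_rot"])
cv2.imwrite("pics/b3.png",np.hstack([cv2.resize(t["color"][150:300,290:440,::-1],None,fx=2.6,fy=2.6),cv2.resize(s["color"][130:280,210:360,::-1],None,fx=2.6,fy=2.6)]))
E
```

```text
[ 0.45465405 -0.10039861  0.13995309] 0.5168067957836225 41.509627680061385
[ 0.4549468  -0.10046727  0.13993598] [ 2.22347818e+00  2.21744723e+00 -7.15927475e-04]
```

View pics/b3.png

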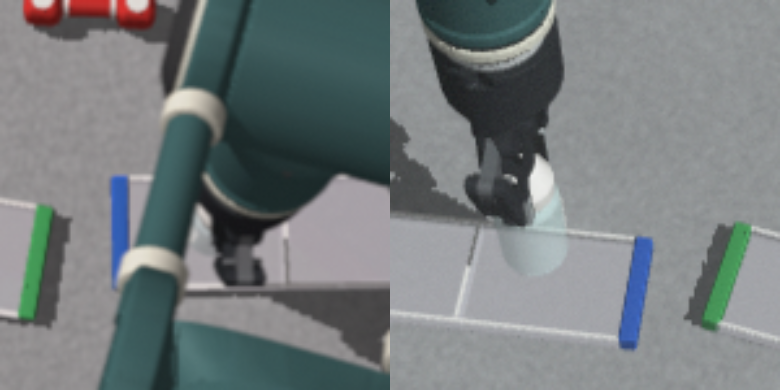

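```bash
python3 - <<'E'
from h import *
s=read_camera("scene")
ds=masks_of(s,"bottle_white");print([(d["score"],d["bbox"]) for d in ds])
# lowest extremes of the bottle for candidate y
for y in(-.11,-.10,-.09,-.08):
    P=np.array(cyl(.025,.058)+cyl(.025,.132))+[.455,y,0];q=proj(s,P);print(y,q.min(0).round(1),q.max(0).round(1))
E
```

```text
[(0.82, [249.9, 188.3, 277.3, 238.6]), (0.58, [429.5, 331.7, 464.2, 357.8])]
-0.11 [245.2 193.4] [276.3 236.4]
-0.1 [250.5 194.1] [281.3 237. ]
-0.09 [255.9 194.7] [286.3 237.7]
-0.08 [261.2 195.4] [291.4 238.3]
```

Call:
drive_tool:
  rows:
    - [0,0,0,0.003,0,0.01,0.3]
    - [0,0,0,0,0,0.015,0.3]
    - [0,0,0,0,0,0.015,0.3]
    - [0,0,0,0,0,0.007,0.3]
    - [0,0,0,0,0,0.003,0.3]
    - [0,0,0,0,0,0.001,0.3]
    - [0,0,0,0,0,0.001,0.3]
    - [0,0,0,0,0,0,0.3]

```text
time: 8.82
tool_pos: [0.4556, -0.0944, 0.0878]
tcp_rot: [2.219, 2.223, 0.001]
wrist_force: [0.6, -0.1, -1.9]
width: 0.519
grip_force: 41.5
```

Call:
drive_tool:
  rows:
    - [0,0,0,0,0,0.001,0.3]
    - [0,0,0,0,0,0.001,0.3]
    - [0,0,0,0,0,0.0005,0.3]
    - [0,0,0,0,0,0,0.3]

```text
time: 9.15
tool_pos: [0.4552, -0.0946, 0.085]
tcp_rot: [2.22, 2.222, 0.0]
wrist_force: [-0.1, -0.6, -1.5]
width: 0.514
grip_force: 41.5
```

Call:
drive_tool:
  rows:
    - [0,0,0,-0.003,0,0,0.3]
    - [0,0,0,0,0,0,0.3]
    - [0,0,0,0,0,0.0005,0.3]
    - [0,0,0,0,0,0.0005,0.3]
    - [0,0,0,0,0,0,0.3]

```text
time: 9.57
tool_pos: [0.4555, -0.098, 0.0848]
tcp_rot: [2.219, 2.222, -0.0]
wrist_force: [-2.3, 0.3, 7.2]
width: 0.515
grip_force: 42.3
```

Call:
drive_tool:
  rows:
    - [0,0,0,0,0,0.0005,0.3]
    - [0,0,0,0,0,0.0005,0.3]
    - [0,0,0,0,0,0,0.3]

```text
time: 9.82
tool_pos: [0.4556, -0.0981, 0.0848]
tcp_rot: [2.219, 2.222, -0.001]
wrist_force: [-4.9, -0.2, 13.5]
width: 0.519
grip_force: 42.9
```

Contact is made, so I'll ease up slightly, release slowly and retreat.

Call:
drive_tool:
  rows:
    - [0,0,0,0,0,-0.001,0.3]
    - [0,0,0,0,0,0,0.55]
    - [0,0,0,0,0,0,0.62]
    - [0,0,0,0,0,0,0.7]
    - [0,0,0,0,0,0,0.8]
    - [0,0,0,0,0,0,0.8]
    - [0,0,0,0,0,-0.01,0.8]
    - [0,0,0,0,0,-0.03,0.8]

```text
time: 10.48
tool_pos: [0.4511, -0.0964, 0.1202]
tcp_rot: [-2.214, -2.217, 0.008]
wrist_force: [-0.6, -0.7, -0.2]
width: 0.799
grip_force: 0.0
```

Call:
drive_tool:
  rows:
    - [0,0,0,0,0,-0.03,0.8]
    - [0,0,0,0,0,-0.03,0.8]
    - [0,0,0,0.04,0,0,0.8]
    - [0,0,0,0.04,0,0,0.8]
    - [0,0,0,0.04,0,0,0.8]
    - [0,0,0,0.04,0,0,0.8]
    - [0,0,0,0.04,0,0,0.8]
    - [0,0,0,0,0,0,0.8]

```text
time: 11.15
tool_pos: [0.4546, 0.1086, 0.1849]
tcp_rot: [-2.212, -2.228, -0.006]
wrist_force: [0.7, -0.1, 0.2]
width: 0.801
grip_force: 0.0
```

```bash
cat >> h.py <<'E'
M["bottle_white"]=cyl(.025,0)+cyl(.025,.074)+cyl(.023,.09)+cyl(.023,.105)+cyl(.016,.115)
def where(n,xy,a,cams=("top","scene"),rad=.04):
    use=[];x,y=xy
    for c in cams:
        p=read_camera(c);q=proj(p,[[x,y,.02]])[0]
        for d in masks_of(p,n):
            b=d["bbox"]
            if np.hypot((b[0]+b[2])/2-q[0],(b[1]+b[3])/2-q[1])<30:
                use.append((p,d["mask"]));print(n,c,round(d["score"],2),[v.round(4) for v in fit(n,[use[-1]],[x,y,a])]);break
    if len(use)>1: print(n,"both",[v.round(4) for v in fit(n,use,[x,y,a])])
    return use
E
python3 - <<'E'
from h import *
s=status.read_state();print(s["tool_pos"],s["time"])
where("bottle_white",(.4555,-.1),0)
where("tray_blue",(.4568,-.1653),.02)
where("tray_green",(.45,.169),2.986)
where("block",(.628,.263),.03)
E
```

```text
[0.45463973 0.10862541 0.18494838] 11.15
bottle_white top 0.97 [array([ 0.4526, -0.1022,  0.0965]), np.float64(0.0566)]
bottle_white scene 0.75 [array([ 0.4545, -0.1003,  0.1884]), np.float64(0.0583)]
bottle_white both [array([ 0.4526, -0.1014,  0.1677]), np.float64(0.0619)]
tray_blue top 0.7 [array([ 0.4564, -0.1666,  0.0188]), np.float64(0.0146)]
tray_blue scene 0.66 [array([ 0.4568, -0.166 ,  0.0252]), np.float64(0.0242)]
tray_blue both [array([ 0.4565, -0.1663,  0.0211]), np.float64(0.0202)]
tray_green top 0.56 [array([0.4502, 0.1666, 2.9868]), np.float64(0.0363)]
tray_green scene 0.98 [array([0.4525, 0.1685, 2.9857]), np.float64(0.0489)]
tray_green both [array([0.4504, 0.1671, 2.9869]), np.float64(0.046)]
block scene 0.66 [array([0.6274, 0.2633, 0.0667]), np.float64(0.052)]
```

Call:
drive_tool:
  rows:
    - [0,0,0,0.0255,0.029,0,0.9]
    - [0,0,0,0.0255,0.029,0,0.9]
    - [0,0,0,0.0255,0.029,0,0.9]
    - [0,0,0,0.0255,0.029,0,0.9]
    - [0,0,0,0.0255,0.029,0,0.9]
    - [0,0,0,0.0255,0.029,0,0.9]
    - [0,0,-2,0,0,0.03,0.9]
    - [0,0,0,0,0,0.03,0.9]

```text
time: 12.62
tool_pos: [0.6328, 0.2586, 0.1258]
tcp_rot: [2.175, 2.262, 0.011]
wrist_force: [-0.8, -0.9, -0.2]
width: 0.897
grip_force: 0.0
```

Call:
drive_tool:
  rows:
    - [0,0,0,0,0,0.03,0.9]
    - [0,0,0,0,0,0.02,0.9]
    - [0,0,0,0,0,0,0.9]
    - [0,0,0,0,0,0,0.9]

```text
time: 12.95
tool_pos: [0.6272, 0.2553, 0.0719]
tcp_rot: [-2.179, -2.26, 0.006]
wrist_force: [0.5, 0.5, 0.5]
width: 0.899
grip_force: 0.0
```

Call:
drive_tool:
  rows:
    - [0,0,0,0.0075,0.001,0,0.9]
    - [0,0,0,0,0,0.025,0.9]
    - [0,0,0,0,0,0.02,0.9]
    - [0,0,0,0,0,0.013,0.9]
    - [0,0,0,0,0,0,0.9]
    - [0,0,0,0,0,0,0.9]

```text
time: 13.45
tool_pos: [0.6297, 0.2636, 0.0165]
tcp_rot: [2.181, 2.261, 0.001]
wrist_force: [-0.5, 0.1, -0.2]
width: 0.899
grip_force: 0.0
```

Call:
drive_tool:
  rows:
    - [0,0,0,0,0,0,0.7]
    - [0,0,0,0,0,0,0.55]
    - [0,0,0,0,0,0,0.4]
    - [0,0,0,0,0,0,0.3]
    - [0,0,0,0,0,0,0.3]
    - [0,0,0,0,0,0,0.3]
    - [0,0,0,0,0,0,0.3]

```text
time: 14.03
tool_pos: [0.6307, 0.2638, 0.0177]
tcp_rot: [2.18, 2.26, 0.004]
wrist_force: [0.8, 0.5, 6.8]
width: 0.457
grip_force: 42.6
```

Call:
drive_tool:
  rows:
    - [0,0,0,0,0,-0.02,0.3]
    - [0,0,1,0,0,-0.035,0.3]
    - [0,0,0,0,0,-0.035,0.3]
    - [0,0,0,-0.04,0,0,0.3]
    - [0,0,0,-0.04,0,0,0.3]
    - [0,0,0,-0.04,0,0,0.3]
    - [0,0,0,-0.04,0,0,0.3]
    - [0,0,0,-0.04,0,0,0.3]

```text
time: 14.7
tool_pos: [0.6326, 0.0617, 0.1058]
tcp_rot: [2.2, 2.243, -0.0]
wrist_force: [0.9, -0.5, -1.2]
width: 0.454
grip_force: 42.0
```

Call:
drive_tool:
  rows:
    - [0,0,0,-0.04,0,0,0.3]
    - [0,0,0,-0.04,0,0,0.3]
    - [0,0,0,-0.04,0,0,0.3]
    - [0,0,0,-0.04,0,0,0.3]
    - [0,0,0,-0.04,0,0,0.3]
    - [0,0,0,-0.04,0,0,0.3]
    - [0,0,0,-0.04,0,0,0.3]
    - [0,0,0,-0.015,0,0,0.3]

```text
time: 15.37
tool_pos: [0.6382, -0.2372, 0.1059]
tcp_rot: [2.203, 2.237, -0.002]
wrist_force: [0.3, 0.5, 0.6]
width: 0.454
grip_force: 41.9
```

Call:
drive_tool:
  rows:
    - [0,0,0,0,-0.04,0,0.3]
    - [0,0,0,0,-0.04,0,0.3]
    - [0,0,0,0,-0.04,0,0.3]
    - [0,0,0,0,-0.03,0,0.3]
    - [0,0,0,0,-0.02,0,0.3]
    - [0,0,0,0,0,0,0.3]
    - [0,0,0,0,0,0,0.3]

```text
time: 15.95
tool_pos: [0.4676, -0.2345, 0.1057]
tcp_rot: [-2.202, -2.241, -0.0]
wrist_force: [0.3, -0.1, -0.5]
width: 0.456
grip_force: 41.9
```

Call:
drive_tool:
  rows:
    - [0,0,0,0.004,-0.0095,0,0.3]
    - [0,0,0,0,0,0.03,0.3]
    - [0,0,0,0,0,0.03,0.3]
    - [0,0,0,0,0,0.015,0.3]
    - [0,0,0,0,0,0.006,0.3]
    - [0,0,0,0,0,0.002,0.3]
    - [0,0,0,0,0,0,0.3]
    - [0,0,0,0,0,0,0.3]

```text
time: 16.62
tool_pos: [0.4605, -0.2315, 0.024]
tcp_rot: [2.199, 2.241, 0.001]
wrist_force: [-0.4, -0.1, -0.0]
width: 0.459
grip_force: 41.9
```

Call:
drive_tool:
  rows:
    - [0,0,0,0,-0.0025,0,0.3]
    - [0,0,0,0,0,0.002,0.3]
    - [0,0,0,0,0,0.001,0.3]
    - [0,0,0,0,0,0.001,0.3]
    - [0,0,0,0,0,0,0.3]

```text
time: 17.03
tool_pos: [0.4572, -0.2315, 0.0207]
tcp_rot: [2.2, 2.241, 0.0]
wrist_force: [-4.4, 1.5, 11.2]
width: 0.455
grip_force: 43.2
```

Call:
drive_tool:
  rows:
    - [0,0,0,0,0,-0.001,0.3]
    - [0,0,0,0,0,0,0.52]
    - [0,0,0,0,0,0,0.6]
    - [0,0,0,0,0,0,0.7]
    - [0,0,0,0,0,0,0.7]
    - [0,0,0,0,0,-0.02,0.7]
    - [0,0,0,0,0,-0.03,0.7]
    - [0,0,-2.2,0,0,-0.03,0.7]

```text
time: 17.7
tool_pos: [0.4552, -0.2303, 0.0992]
tcp_rot: [-2.154, -2.282, 0.001]
wrist_force: [0.3, -0.9, -0.3]
width: 0.702
grip_force: 0.0
```

Call:
drive_tool:
  rows:
    - [0,0,0,0,0.04,0,0.7]
    - [0,0,0,-0.01,0.038,0,0.7]
    - [0,0,0,-0.02,0.035,0,0.7]
    - [0,0,0,-0.01,0.035,0,0.7]
    - [0,0,0,0,0.03,0,0.7]
    - [0,0,0,0,0,0,0.7]
    - [0,0,0,0,0,0,0.7]

```text
time: 18.28
tool_pos: [0.6376, -0.2606, 0.0989]
tcp_rot: [-2.155, -2.285, 0.0]
wrist_force: [-0.5, 0.6, 0.2]
width: 0.699
grip_force: 0.0
```

```bash
python3 - <<'E'
from h import *
s=status.read_state();print(s["tool_pos"],s["tcp_rot"])
where("block",(.458,-.2305),.02,("scene",))
where("bottle_white",(.4555,-.1),0,("scene",))
where("rattle_yellow",(.634,-.259),.06)
where("rattle_red",(.644,-.005),-.04,("scene",))
where("dish",(.616,-.1385),0,("scene",))
where("comb",(.6163,.1293),-.155)
E
```

```text
[ 0.63760567 -0.26059169  0.09888887] [-2.15518833e+00 -2.28468720e+00  4.28542106e-04]
block scene 0.8 [array([ 0.4556, -0.2321, -0.0095]), np.float64(0.0504)]
bottle_white scene 0.9 [array([ 0.4545, -0.1005,  0.0583]), np.float64(0.0755)]
rattle_yellow top 0.72 [array([ 0.6344, -0.2593,  0.0909]), np.float64(0.2854)]
rattle_yellow scene 0.97 [array([ 0.6336, -0.2585,  0.0359]), np.float64(0.1662)]
rattle_yellow both [array([ 0.6334, -0.259 ,  0.0419]), np.float64(0.2281)]
rattle_red scene 0.65 [array([ 0.6439, -0.0063, -0.0564]), np.float64(0.0867)]
dish scene 0.84 [array([ 0.6135, -0.1381,  0.1773]), np.float64(0.0524)]
comb top 0.83 [array([ 0.6162,  0.1291, -0.1719]), np.float64(0.0353)]
comb scene 0.59 [array([ 0.6153,  0.1297, -0.1858]), np.float64(0.2476)]
comb both [array([ 0.6162,  0.1293, -0.1719]), np.float64(0.142)]
```

Call:
drive_tool:
  rows:
    - [0,0,0,0.001,-0.0035,0,0.7]
    - [0,0,0,0,0,0.03,0.7]
    - [0,0,0,0,0,0.03,0.7]
    - [0,0,0,0,0,0.02,0.7]
    - [0,0,0,0,0,0.008,0.7]
    - [0,0,0,0,0,0.003,0.7]
    - [0,0,0,0,0,0,0.7]
    - [0,0,0,0,0,0,0.7]

```text
time: 19.75
tool_pos: [0.6341, -0.2606, 0.0103]
tcp_rot: [2.156, 2.282, 0.001]
wrist_force: [0.8, -0.6, -0.5]
width: 0.699
grip_force: 0.0
```

Call:
drive_tool:
  rows:
    - [0,0,0,0.001,0,0.0045,0.6]
    - [0,0,0,0,0,0,0.45]
    - [0,0,0,0,0,0,0.3]
    - [0,0,0,0,0,0,0.2]
    - [0,0,0,0,0,0,0.1]
    - [0,0,0,0,0,0,0.1]
    - [0,0,0,0,0,0,0.1]
    - [0,0,0,0,0,0,0.1]
  force: 30

```text
time: 20.42
tool_pos: [0.6335, -0.2593, 0.0051]
tcp_rot: [2.156, 2.283, 0.001]
wrist_force: [-0.4, 0.7, 4.9]
width: 0.196
grip_force: 29.7
```

Call:
drive_tool:
  rows:
    - [0,0,0,0,0,-0.02,0.1]
    - [0,0,0,0,0,-0.03,0.1]
    - [0,0,6,0,0,-0.03,0.1]
    - [0,0,6,0,0,-0.025,0.1]
    - [0,0,0,0.038,-0.006,0,0.1]
    - [0,0,0,0.038,-0.006,0,0.1]
    - [0,0,0,0.038,-0.006,0,0.1]
    - [0,0,0,0.038,-0.006,0,0.1]

```text
time: 21.08
tool_pos: [0.6317, -0.104, 0.1089]
tcp_rot: [-2.385, -2.044, 0.0]
wrist_force: [1.2, 0.2, -0.3]
width: 0.194
grip_force: 29.4
```

Call:
drive_tool:
  rows:
    - [0,0,0,0.038,-0.006,0,0.1]
    - [0,0,0,0.038,-0.006,0,0.1]
    - [0,0,0,0.038,-0.006,0,0.1]
    - [0,0,0,0.038,-0.006,0,0.1]
    - [0,0,0,0.038,-0.006,0,0.1]
    - [0,0,0,-0.003,-0.039,0,0.1]
    - [0,0,0,-0.003,-0.039,0,0.1]
    - [0,0,0,-0.003,-0.039,0,0.1]

```text
time: 21.75
tool_pos: [0.5126, 0.097, 0.1079]
tcp_rot: [-2.381, -2.047, 0.003]
wrist_force: [-0.9, 0.6, 0.7]
width: 0.198
grip_force: 29.5
```

Call:
drive_tool:
  rows:
    - [0,0,0,-0.003,-0.039,0,0.1]
    - [0,0,0,-0.003,-0.035,0,0.1]
    - [0,0,0,0,0,0,0.1]
    - [0,0,0,0,0,0,0.1]

```text
time: 22.08
tool_pos: [0.4376, 0.1012, 0.1082]
tcp_rot: [-2.382, -2.047, 0.003]
wrist_force: [1.6, -0.4, -0.7]
width: 0.199
grip_force: 29.5
```

```bash
cat > g.py <<'E'
import sys
from h import *
# move needed in the tool frame to reach x y psi(deg)
x,y,ps=map(float,sys.argv[1:4]);s=status.read_state();R=cv2.Rodrigues(np.array(s["tcp_rot"]))[0]
d=R.T@(np.array([x,y,s["tool_pos"][2]])-s["tool_pos"]);print("now",s["tool_pos"].round(4),"psi",np.degrees(np.arctan2(R[1,1],R[0,1])).round(2),"tx,ty",d[:2].round(4),"w",s["width"],s["grip_force"],s["wrist_force"].round(1),s["time"])
E
python3 g.py .4405 .1041 -8.9
```

```text
now [0.4376 0.1012 0.1082] psi -8.67 tx,ty [0.0033 0.0024] w 0.19864175431612652 29.532048404216766 [ 1.6 -0.4 -0.7] 22.0833
```

Call:
drive_tool:
  rows:
    - [0,0,0,0.003,0.0025,0,0.1]
    - [0,0,0,0,0,0.03,0.1]
    - [0,0,0,0,0,0.03,0.1]
    - [0,0,0,0,0,0.025,0.1]
    - [0,0,0,0,0,0.008,0.1]
    - [0,0,0,0,0,0.003,0.1]
    - [0,0,0,0,0,0,0.1]
    - [0,0,0,0,0,0,0.1]

```text
time: 22.75
tool_pos: [0.4453, 0.1042, 0.0144]
tcp_rot: [2.383, 2.045, 0.003]
wrist_force: [0.3, 0.9, -0.0]
width: 0.196
grip_force: 29.5
```

```bash
python3 g.py .4405 .1041 -8.9
```

```text
now [0.4453 0.1042 0.0144] psi -8.74 tx,ty [-0.0008 -0.0047] w 0.1957704256686736 29.534534811973572 [ 0.3  0.9 -0. ] 22.75
```

Call:
drive_tool:
  rows:
    - [0,0,0,-0.001,-0.0045,0,0.1]
    - [0,0,0,0,0,0.003,0.1]
    - [0,0,0,0,0,0.002,0.1]
    - [0,0,0,0,0,0.001,0.1]
    - [0,0,0,0,0,0,0.1]
    - [0,0,0,0,0,0,0.1]

```text
time: 23.25
tool_pos: [0.4391, 0.1037, 0.0081]
tcp_rot: [2.384, 2.046, 0.001]
wrist_force: [-1.6, -0.4, 4.9]
width: 0.2
grip_force: 30.0
```

Call:
drive_tool:
  rows:
    - [0,0,0,0,0,-0.0005,0.25]
    - [0,0,0,0,0,0,0.32]
    - [0,0,0,0,0,0,0.42]
    - [0,0,0,0,0,0,0.42]
    - [0,0,0,0,0,-0.02,0.42]
    - [0,0,0,0,0,-0.03,0.42]
    - [0,0,0,0,0,-0.03,0.6]
    - [0,0,0.6,0,0,0,0.6]

```text
time: 23.92
tool_pos: [0.4433, 0.1044, 0.0934]
tcp_rot: [2.391, 2.03, 0.014]
wrist_force: [1.9, 0.9, 1.2]
width: 0.597
grip_force: 0.0
```

Call:
drive_tool:
  rows:
    - [0,0,0,0.01,0.034,0,0.6]
    - [0,0,0,0.011,0.035,0,0.6]
    - [0,0,0,0.011,0.035,0,0.6]
    - [0,0,0,0.011,0.035,0,0.6]
    - [0,0,0,0.01,0.032,0,0.6]
    - [0,0,0,0,0,0,0.6]
    - [0,0,0,0,0,0,0.6]

```text
time: 24.5
tool_pos: [0.6173, 0.1283, 0.0868]
tcp_rot: [-2.395, -2.033, 0.001]
wrist_force: [-0.6, -0.4, -0.5]
width: 0.597
grip_force: 0.0
```

```bash
python3 - <<'E'
from h import *
where("rattle_yellow",(.4405,.104),-.155)
where("comb",(.6163,.1293),-.155)
where("tray_green",(.45,.168),2.986)
E
python3 g.py .6162 .1293 -9.4
```

```text
rattle_yellow top 0.56 [array([ 0.4686,  0.0733, -1.2603]), np.float64(0.7375)]
comb scene 0.64 [array([ 0.6163,  0.1296, -0.1507]), np.float64(0.0353)]
tray_green scene 0.9 [array([0.4503, 0.1688, 2.9932]), np.float64(0.0134)]
now [0.6159 0.1282 0.0881] psi -9.32 tx,ty [0.0011 0.0001] w 0.6009700246552213 0.0 [ 0.6 -0.6 -0.7] 25.1
```

Call:
drive_tool:
  rows:
    - [0,0,0,0.001,0,0.03,0.5]
    - [0,0,0,0,0,0.025,0.5]
    - [0,0,0,0,0,0.015,0.5]
    - [0,0,0,0,0,0.008,0.5]
    - [0,0,0,0,0,0.003,0.5]
    - [0,0,0,0,0,0,0.5]
    - [0,0,0,0,0,0,0.5]

```text
time: 25.68
tool_pos: [0.6172, 0.1294, 0.0078]
tcp_rot: [2.394, 2.033, 0.002]
wrist_force: [-0.7, -0.7, -0.5]
width: 0.498
grip_force: 0.0
```

```bash
python3 g.py .6162 .1293 -9.4
```

```text
now [0.6172 0.1294 0.0078] psi -9.32 tx,ty [-0.0002 -0.001 ] w 0.49787666575524103 0.0 [-0.7 -0.7 -0.5] 25.6833
```

Call:
drive_tool:
  rows:
    - [0,0,0,0,-0.001,0.003,0.45]
    - [0,0,0,0,0,0.0015,0.38]
    - [0,0,0,0,0,0,0.3]
    - [0,0,0,0,0,0,0.2]
    - [0,0,0,0,0,0,0.2]
    - [0,0,0,0,0,0,0.2]
    - [0,0,0,0,0,0,0.2]
  force: 25

```text
time: 26.27
tool_pos: [0.6157, 0.1294, 0.003]
tcp_rot: [2.394, 2.033, 0.001]
wrist_force: [-0.3, 0.2, 4.3]
width: 0.298
grip_force: 25.8
```

Call:
drive_tool:
  rows:
    - [0,0,0,0,0,-0.02,0.2]
    - [0,0,0,0,0,-0.03,0.2]
    - [0,0,0,0,0,-0.02,0.2]
    - [0,0,0,0.0153,-0.034,0,0.2]
    - [0,0,0,0.0153,-0.034,0,0.2]
    - [0,0,0,0.0153,-0.034,0,0.2]
    - [0,0,0,0.0153,-0.034,0,0.2]
    - [0,0,0,0.0153,-0.034,0,0.2]

```text
time: 26.93
tool_pos: [0.4581, 0.2327, 0.0719]
tcp_rot: [-2.395, -2.032, 0.001]
wrist_force: [-0.0, 0.0, -0.2]
width: 0.299
grip_force: 25.4
```

Call:
drive_tool:
  rows:
    - [0,0,-0.5,0,0,0,0.2]
    - [0,0,0,0,0,0,0.2]
    - [0,0,0,0,0,0,0.2]

```text
time: 27.18
tool_pos: [0.4602, 0.2325, 0.0724]
tcp_rot: [2.384, 2.045, 0.001]
wrist_force: [-0.2, -0.5, -0.2]
width: 0.29
grip_force: 25.4
```

```bash
python3 g.py .4602 .2320 -8.9;  python3 - <<'E'
from h import *
s=read_camera("scene");cv2.imwrite("pics/c1.png",cv2.resize(s["color"][130:330,280:500,::-1],None,fx=2.6,fy=2.6))
E
```

```text
now [0.4602 0.2325 0.0724] psi -8.77 tx,ty [-0.0005  0.0001] w 0.2899496987626772 25.377253890037537 [-0.2 -0.5 -0.2] 27.1833
```

View pics/c1.png

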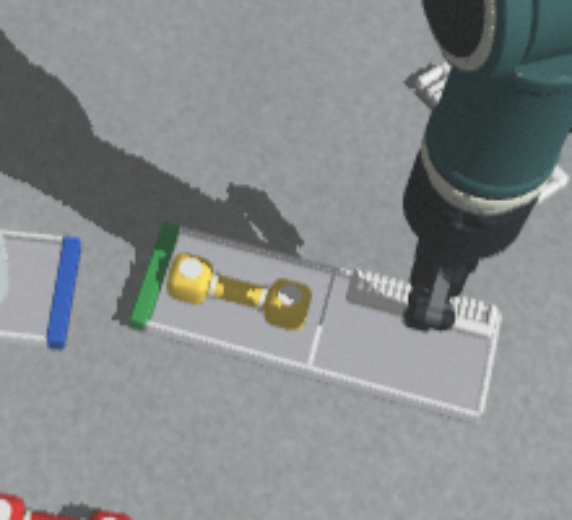

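The yellow rattle lies flat and lengthwise beside the green end, around scene pixel (372,243). The comb is level in the gripper above the plain compartment. I'll lower it to about z = 0.006.

Call:
drive_tool:
  rows:
    - [0,0,0,0,0,0.025,0.2]
    - [0,0,0,0,0,0.02,0.2]
    - [0,0,0,0,0,0.01,0.2]
    - [0,0,0,0,0,0.005,0.2]
    - [0,0,0,0,0,0.002,0.2]
    - [0,0,0,0,0,0,0.2]
    - [0,0,0,0,0,0,0.2]

```text
time: 27.82
tool_pos: [0.4609, 0.2325, 0.011]
tcp_rot: [2.386, 2.043, 0.002]
wrist_force: [0.3, 0.5, -0.1]
width: 0.292
grip_force: 25.4
```

```bash
python3 g.py .4602 .2320 -8.9
```

```text
now [0.4609 0.2325 0.011 ] psi -8.85 tx,ty [-0.0006 -0.0006] w 0.2917969844936119 25.375717878341675 [ 0.3  0.5 -0.1] 27.8167
```

Call:
drive_tool:
  rows:
    - [0,0,0,0,0,0.003,0.2]
    - [0,0,0,0,0,0.001,0.2]
    - [0,0,0,0,0,0.001,0.2]
    - [0,0,0,0,0,0,0.2]

```text
time: 28.15
tool_pos: [0.4603, 0.2326, 0.006]
tcp_rot: [2.385, 2.044, 0.001]
wrist_force: [-0.7, -0.7, 3.9]
width: 0.294
grip_force: 25.7
```

Call:
drive_tool:
  rows:
    - [0,0,0,0,0,0,0.33]
    - [0,0,0,0,0,0,0.4]
    - [0,0,0,0,0,0,0.47]
    - [0,0,0,0,0,0,0.47]
    - [0,0,0,0,0,-0.02,0.47]
    - [0,0,0,0,0,-0.04,0.47]
    - [0,0,0,0,0,-0.04,0.47]
    - [0,0,0,0.04,0,-0.01,0.47]

```text
time: 28.82
tool_pos: [0.4685, 0.2693, 0.1213]
tcp_rot: [2.387, 2.037, 0.009]
wrist_force: [2.1, -0.3, 0.4]
width: 0.471
grip_force: 0.0
```

Call:
drive_tool:
  rows:
    - [0,0,0,0.04,0,0,0.47]
    - [0,0,0,0.04,0,0,0.47]
    - [0,0,0,0.04,0,0,0.47]
    - [0,0,0,0.04,0,0,0.47]
    - [0,0,0,0.04,0,0,0.47]
    - [0,0,0,0.04,0,0,0.47]
    - [0,0,0,0,0,0,0.47]

```text
time: 29.4
tool_pos: [0.5031, 0.5162, 0.1146]
tcp_rot: [-2.38, -2.046, -0.006]
wrist_force: [-0.3, 0.3, -0.0]
width: 0.469
grip_force: 0.0
```

```bash
python3 - <<'E'
from h import *
where("rattle_yellow",(.4405,.104),-.155)
where("comb",(.4602,.232),-.155)
where("tray_green",(.45,.168),2.986)
where("block",(.458,-.2305),.02)
where("bottle_white",(.4555,-.1),0)
where("bottle_red",(.46,-.36),0)
for c in("top","scene"): cv2.imwrite(f"pics/{c}9.png",read_camera(c)["color"][:,:,::-1])
E
```

```text
rattle_yellow top 0.59 [array([ 0.4389,  0.1025, -0.1399]), np.float64(0.0376)]
rattle_yellow scene 0.97 [array([ 0.439 ,  0.1028, -0.1323]), np.float64(0.0572)]
rattle_yellow both [array([ 0.4389,  0.1026, -0.1373]), np.float64(0.0481)]
comb top 0.81 [array([ 0.4611,  0.2344, -0.1835]), np.float64(0.1257)]
tray_green top 0.6 [array([0.4496, 0.1662, 2.9822]), np.float64(0.0553)]
tray_green scene 0.78 [array([0.451 , 0.1688, 2.9856]), np.float64(0.0332)]
tray_green both [array([0.4507, 0.1687, 2.9875]), np.float64(0.045)]
block top 0.83 [array([ 0.457 , -0.2327,  0.0352]), np.float64(0.0714)]
block scene 0.89 [array([ 0.4561, -0.2302,  0.0554]), np.float64(0.1028)]
block both [array([ 0.4566, -0.2318,  0.0173]), np.float64(0.0904)]
bottle_white top 0.8 [array([ 0.4537, -0.1017,  0.1365]), np.float64(0.0279)]
bottle_white scene 0.79 [array([ 0.456 , -0.099 ,  0.0053]), np.float64(0.0956)]
bottle_white both [array([ 0.4534, -0.1011, -0.0211]), np.float64(0.0751)]
bottle_red top 0.75 [array([ 0.4577, -0.3642,  0.2355]), np.float64(0.1295)]
bottle_red scene 0.84 [array([ 0.4657, -0.363 ,  0.0616]), np.float64(0.1334)]
bottle_red both [array([ 0.4596, -0.3689,  0.2196]), np.float64(0.1373)]
```

View pics/top9.png

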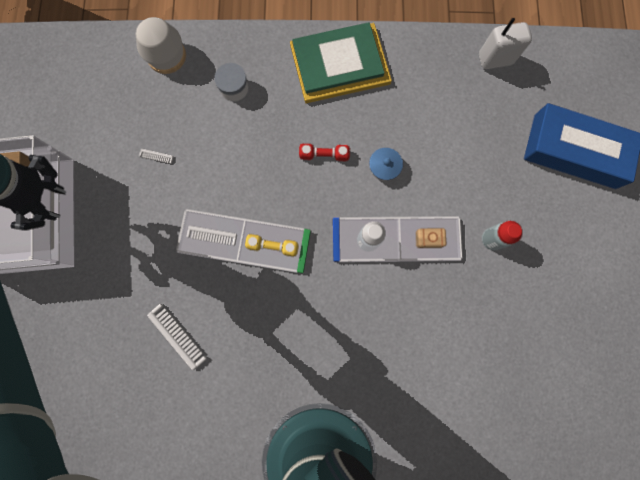

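View pics/scene9.png

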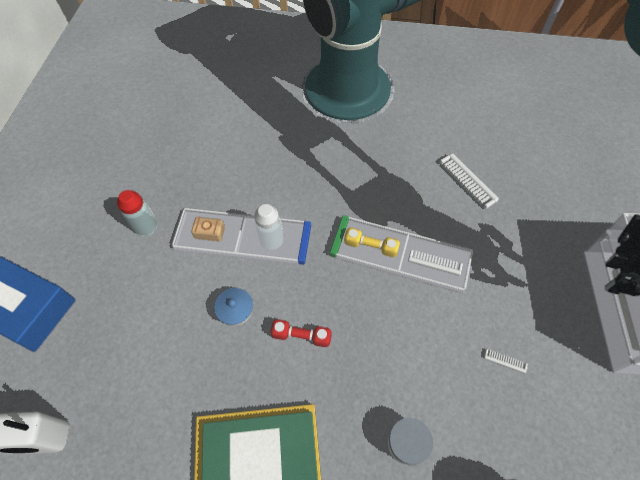

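All four things sit in the middle of their compartments: bottle at top pixel (372,234), block (431,238), comb (212,237) and yellow rattle (271,245). The red bottle, red rattle and dish are unmoved, and the gripper is clear. I'm handing in.

```bash
python3 -c "
from workcell import workorder,status
print(status.read_state()['wrist_force']);print(workorder.finish_job())"
```

```text
[-0.45968375  0.60462691  0.09207509]
the job is handed in; nothing more can be done
None
```

Both kits are made up and the job is handed in after about 30 s of robot time: all four things are within about 3 mm of centre in their compartments, the red bottle, red rattle and dish look unmoved, and one early missed grasp nudged the white bottle about 2 mm before it was regripped.

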